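Set the iris lever to the red rider and release the camera

TASK

On the round cream iris unit, push the blue lever knob from its side with the outside of the fingers, without gripping it between them, round its arc until the lever points at the red rider on the white scale, less than half a scale division off. Then press the green button on the grey-blue console right down to take the picture, and let it come up again. Leave the rider where it is, do not drag or lift the unit, and leave everything else on the bench undisturbed.

Things in the scene. Friction and masses are not known exactly. Their poses are not given: they have to be found in the camera images.
- iris_base: the iris unit: a heavy (about 3 kg) round cream base 160 mm across and 40 mm tall, standing loose on the bench. Origin: centre of its underside, on the ring's axis; z up. A round white scale plate 152 mm across lies on it (plate top 48 mm above the bench). The scale is on its -x side: black marks every 8 degrees, every third one longer, over 72 degrees to either side of -x.
- iris_axis (a point): centre of the top of the black ring, 66 mm above the bench, on the ring's vertical axis (the base's z axis). The ring is 92 mm across, turns on the scale plate and carries the lever. This point does not turn.
- iris_ring (a joint): angle of the black ring and its lever (rad), counter-clockwise seen from above. At 0 the lever points along the base's -x; at angle a along (-cos a, -sin a) in the base's frame. Stops at -1.3 and 1.3. It stays where it is left: stiff by friction, 1 to 2 N at the knob, no spring. It starts between -1.15 and -0.45, always on the negative side of the rider.
- iris_knob (a point): centre of the top of the lever's blue knob, 95 mm above the bench, 95 mm from the ring's axis. The knob is an upright cylinder 24 mm across, 55 to 95 mm above the bench, outside the base's rim, at the end of a flat aluminium arm 8 mm wide (57 to 63 mm above the bench) with a black centre line. The point's x axis points along the lever to the ring's axis.
- rider (a joint): angle of the red rider about the same axis, counted in the same way as iris_ring (the lever points at the rider when both are equal). Between 0.0 and 1.0 at the start. It is a friction fit: do not shift it.
- rider_mark (a point): the red rider: a bar 8 mm wide, 26 mm long, lying on the scale plate (top 51 mm above the bench), with a tab 14 mm wide down over the plate's rim, at most 85 mm from the axis. This point: middle of its top, 80 mm from the ring's axis; its x axis points to that axis. The lever passes above it without touching.
- console: grey-blue camera console fixed to the bench, 110 (x) x 150 (y) x 32 mm tall, with an aluminium dial 32 mm across (48 mm tall) at (22, 45) mm and flat white keys; origin at the centre of its underside.
- release (a joint): travel of the green button (m): 0 up, 0.006 fully down; the spring needs about 5 N to go fully down and brings it up again. 0.0045 or more counts as pressed.
- release_top (a point): centre of the top of the green round button (28 mm across) on the console; it is pressed straight down.
- objective: bystander, loose, to be left alone: a bright steel microscope objective standing upright, 30 mm across, 50 mm tall; origin at its underside's centre.
- dish: bystander, loose, to be left alone: a flat closed glass culture dish, 88 mm across, 15 mm tall; origin at its underside's centre.
- bottle: bystander, loose, to be left alone: an amber jar with a white cap, 52 mm across, 100 mm tall; origin at its underside's centre.
- slidebox: bystander, loose, to be left alone: a blue slide box with a white lid, 87 x 77 x 33 mm; origin at its underside's centre.
- eyepiece: bystander, loose, to be left alone: a grey eyepiece standing upright, 44 mm across, 56 mm tall; origin at its underside's centre.
- mouse: bystander, loose, to be left alone: a light grey computer mouse, 100 x 60 x 32 mm; origin at its underside's centre.
- driver: bystander, loose, to be left alone: a screwdriver lying flat, its length along its x axis; origin at its underside.

How it is judged:
By the outcome, as a careful person would: the job done as asked, in the order asked, and still so for the second after the job is handed in, with the robot touching nothing.
It also fails if it takes over 54 s, if anything falls off the work surface, if the arm or the gripper's body presses on something with over 40 N, if the wrist force passes 120 N, or if a joint passes its speed limit or range.

ROBOT

A 7-joint arm with a two-finger parallel gripper is mounted at the origin on the work surface. World frame = base frame: x ahead of the robot, y to its left, z up, the work surface at z = 0. Lengths are in mm, angles in rad, forces in N, time in s.
With the tool pointing down it reaches from about 400 to 875 mm from the base axis. Payload 4.4 kg.
Tool frame: the origin (TCP) lies midway between the tips of the shut fingers; the grasp point (between the pads) lies 19 mm behind it; z points along the fingers, y is the line along which they close (so a half turn about z gives the same grasp; the last joint's range is limited). The gripper opens to 85 mm and grips with 20 to 120 N. Pads are 22 mm wide; open, the fingers measure 114 mm over their backs; the gripper's body (76 mm by 85 mm) begins 54 mm behind the grasp point. The pads swing forward as they close: fully open they stand 13 mm farther back than shut.
Start: joints at [-1.364, 0.628, 0.038, 1.517, -0.027, 0.996, -0.02], TCP at [175.103, 625.985, 206.713] pointing down, gripper open.
Joint ranges: [-3.06, 3.06], [-0.37, 2.12], [-1.25, 1.32], [0.18, 2.47], [-1.1, 4.24], [0.23, 1.98], [-2.94, 2.94]. Speed limits (rad/s): [2.57, 2.57, 3.14, 3.14, 3.14, 3.14, 3.14].

INTERFACE

Orientations are given as [roll, pitch, yaw] about the fixed x, y, z axes, in that order (R = Rz(yaw) Ry(pitch) Rx(roll)).
In Python, from cell import read_state, get_image, finish_job gives the robot as it stands.
- The arm moves only by the tool send_rows, never from a script. Its argument "series" is a list of rows, each an object of numbers: "ax", "ay", "az": the turn, a rotation vector about the tool's x, y, z in rad; "dx", "dy", "dz": the shift along the tool's x, y, z in cm; "hand": the closure, from 0 (fully open) to 1 (shut). In form: [{"ax": .., "ay": .., "az": .., "dx": .., "dy": .., "dz": .., "hand": ..}, ...]. A call has 1 to 10 rows; each row is the pose to reach, as a shift and turn from the pose commanded when the call began, along the tool's axes at that moment; what a row does not reach only later rows make up. A row lasts 1/10 s, in which the tool goes at most 50 mm and 8.59 degrees, less where a joint would pass 70% of its speed; a pose out of reach is approached as far as the arm can. A call with a gripper value outside its range is refused whole. The fingers move at their own pace and stop on an object; the grip force is fixed at half the most. Time passes only in rows, so rows that repeat a pose let the fingers close. It gives the time, the measured TCP pose, the force, the opening and the grip force at its end, in the units of the state.
- read_state(): the state, without advancing time (a new reading comes with each control period).
- get_image(name): name is "side" or "top" or "wrist"; returns a dict with "pixels" (420x560x3 uint8, red, green, blue), "mtx" (3x3 intrinsics, pixels), "k1" (the pictures are not rectified: a ray, as slopes to the right and down, at radius r is drawn at 1 + k1 r^2 times it, then the intrinsics apply), "R" (3x3) and "t" (3): a world point X has camera coordinates R X + t. Camera axes: x right, y down, z forward; pixel columns grow to the right and rows downward; lengths in mm; the calibration is good to about 2 mm. A picture is of the moment at which its call begins. There is no depth.
- finish_job(): hands the job in; it is judged then, once.
The state is a dict: "clock": time; "qpos": joint angles; "qd": joint speeds; "tau": joint torques, N m; "eef_pos": TCP position; "tool_rot": TCP orientation; "force": force on the tool from outside, world axes, zero at the start; "torque": the same for the moment, N m; "width": finger opening in mm; "gripper_force": force on a finger pad.
Only numpy, scipy, OpenCV 4.12 (cv2) and the standard library are available. Lean on these libraries where they do the work, as an engineer would, in place of code of your own. Each camera call takes 0.05 s, during which the arm holds its last target. There are 200 camera calls.

## Working session

There is one attempt and no reset: what is moved stays moved. The work goes in short steps, Python scripts to look and compute and a tool call to move; the robot and the scene stay as the last step left them, time stands still between calls to the robot, and variables do not carry over. Pictures are saved under pics/ and viewed, at most 10 in all, crops included, and the job is handed in when it is done.

Besides the shell and the picture viewer there is one more tool, called after "Request:" in YAML: its name, and indented under it one key for each argument. send_rows: Moves the arm, as the interface text tells. Its arguments: {"type":"object","properties":{"series":{"type":"array","items":{"type":"object","properties":{"ax":{"type":"number"},"ay":{"type":"number"},"az":{"type":"number"},"dx":{"type":"number"},"dy":{"type":"number"},"dz":{"type":"number"},"hand":{"type":"number"}}}}},"required":["series"]}

```bash
mkdir -p pics
cat > h.py <<'E'
import numpy as np, cv2
from cell import read_state, get_image, finish_job
def ray(im,px):
    K=im["mtx"];K=np.array(K);R=np.array(im["R"]);t=np.array(im["t"])
    px=np.atleast_2d(np.array(px,float))
    d=np.c_[(px[:,0]-K[0,2])/K[0,0],(px[:,1]-K[1,2])/K[1,1]]
    u=d.copy()
    for _ in range(30): u=d/(1+im["k1"]*(u**2).sum(1,keepdims=True))
    D=np.c_[u,np.ones(len(u))]@R
    return -R.T@t,D
def onz(im,px,z):
    C,D=ray(im,px); return C+D*((z-C[2])/D[:,2])[:,None]
def proj(im,X):
    X=np.atleast_2d(np.array(X,float));c=X@np.array(im["R"]).T+np.array(im["t"]);u=c[:,:2]/c[:,2:]
    u=u*(1+im["k1"]*(u**2).sum(1,keepdims=True));K=np.array(im["mtx"])
    return np.c_[u[:,0]*K[0,0]+K[0,2],u[:,1]*K[1,1]+K[1,2]]
def save(im,n,box=None,s=1):
    p=im["pixels"][:,:,::-1]
    if box: p=p[box[1]:box[3],box[0]:box[2]]
    cv2.imwrite("pics/"+n+".png",cv2.resize(p,None,fx=s,fy=s,interpolation=cv2.INTER_CUBIC))
E
python3 - <<'E'
from h import *
print(read_state())
for n in("top","side"):
    im=get_image(n);save(im,n+"0");print(n,-np.array(im["R"]).T@np.array(im["t"]),im["k1"],im["mtx"])
E
```

```text
{'clock': 0.0, 'qpos': array([-1.36381378,  0.62933668,  0.03846755,  1.51832909, -0.02699754,
        0.99627973, -0.01999851]), 'qd': array([ 0.00057272,  0.00083772,  0.0010889 ,  0.00137766,  0.00029439,
       -0.00068224,  0.00230557]), 'tau': array([-3.71573369e-04, -5.63410306e+01,  1.22633781e+00, -1.93441325e+01,
        1.09843182e-02,  1.05688378e-02,  7.21407872e-06]), 'eef_pos': array([174.93228012, 625.35261629, 205.80814924]), 'tool_rot': array([-3.13975894e+00,  3.99021589e-05,  2.86879315e+00]), 'force': array([-0.24874714,  0.01238362,  0.35092055]), 'torque': array([-0.00217537,  0.02411752, -0.02148991]), 'gripper_force': 0.0, 'width': 85.1530432220399}
top [ 418.29135047  -38.44332403 1272.9914803 ] 0.01871510075626497 [[416.80897465   0.         274.89901054]
 [  0.         416.80897465 212.97550979]
 [  0.           0.           1.        ]]
side [ 583.27578876  905.80618    1084.32008574] -0.13921046129959952 [[543.1287044    0.         269.51800639]
 [  0.         543.1287044  210.53355762]
 [  0.           0.           1.        ]]
```

View pics/top0.png

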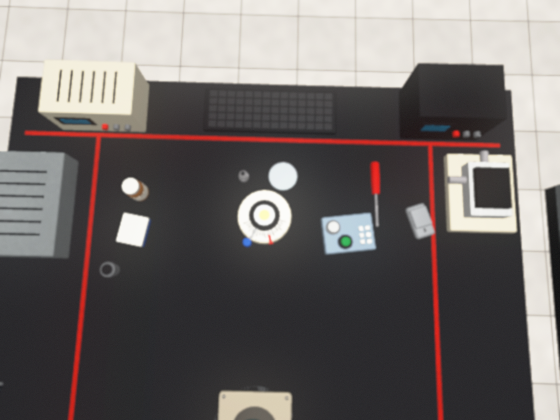

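View pics/side0.png

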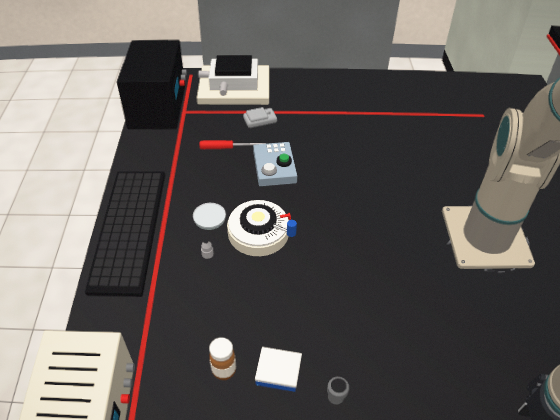

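The top view shows the iris at (264,216), the knob at (247,242), the rider at (270,239) and the button at (345,241). The side view has the knob at (292,228), the rider at (287,216) and the button at (284,159). Next I'll measure them.

```bash
cat >> h.py <<'E'
def blob(im,lo,hi,box,wrap=False):
    h=cv2.cvtColor(np.ascontiguousarray(im["pixels"]),cv2.COLOR_RGB2HSV)
    m=cv2.inRange(h,lo,hi)
    if wrap: m|=cv2.inRange(h,(170,lo[1],lo[2]),(180,255,255))
    k=np.zeros_like(m);k[box[1]:box[3],box[0]:box[2]]=255;m&=k
    n,l,s,c=cv2.connectedComponentsWithStats(m)
    i=1+np.argmax(s[1:,4]);return c[i],s[i],l==i
E
python3 - <<'E'
from h import *
T=get_image("top");S=get_image("side")
def tri(a,b):
    C1,D1=ray(T,a);C2,D2=ray(S,b);d1=D1[0]/np.linalg.norm(D1[0]);d2=D2[0]/np.linalg.norm(D2[0])
    A=np.c_[d1,-d2];s=np.linalg.lstsq(A,C2-C1,rcond=None)[0];p,q=C1+s[0]*d1,C2+s[1]*d2
    return (p+q)/2,np.linalg.norm(p-q)
B={"knob":((100,150,60),(130,255,255),(225,225,265,260),(275,210,310,250),75,0),
"red":((0,150,100),(8,255,255),(255,225,290,255),(270,205,300,225),50,1),
"green":((45,120,40),(85,255,255),(330,225,365,260),(270,145,300,175),38,0)}
for n,(lo,hi,b1,b2,z,w) in B.items():
    a=blob(T,lo,hi,b1,w);b=blob(S,lo,hi,b2,w)
    print(n,a[0].round(1),a[1],b[0].round(1),b[1],onz(T,a[0],z).round(1),onz(S,b[0],z).round(1),tri(a[0],b[0]))
# white plate ellipse, both views
for im,box in((T,(225,180,305,255)),(S,(215,190,310,255))):
    p=np.ascontiguousarray(im["pixels"]);h=cv2.cvtColor(p,cv2.COLOR_RGB2HSV)
    m=cv2.inRange(h,(0,0,150),(180,110,255));k=np.zeros_like(m);k[box[1]:box[3],box[0]:box[2]]=255;m&=k
    c=max(cv2.findContours(m,0,1)[0],key=cv2.contourArea);e=cv2.fitEllipse(cv2.convexHull(c))
    print(e,onz(im,e[0],45))
    # black ring inside
    d=cv2.inRange(h,(0,0,0),(180,255,70));k[:]=0;cv2.ellipse(k,(tuple(e[0]),(e[1][0]*.75,e[1][1]*.75),e[2]),255,-1)
    cc=max(cv2.findContours(d&k,0,1)[0],key=cv2.contourArea);e2=cv2.fitEllipse(cv2.convexHull(cc));print(" ring",e2,onz(im,e2[0],66))
# bystanders roughly
for n,px in dict(obj=(243,175),dish=(283,176),driver=(377,225),mouse=(420,221),dial=(333,227)).items(): print(n,onz(T,px,30).round())
save(T,"unitT",(205,160,385,280),4)
E
```

```text
knob [246.3 242. ] [243 238   8   8  46] [291.3 227.7] [287 219  10  18 148] [[525.9  35.8  75. ]] [[524.4  35.   75. ]] (array([525.09709613,  35.83296096,  76.14149347]), np.float64(1.3202613282314575))
red [270.7 242.3] [270 241   3   3   6] [286.2 215.6] [280 213  11   7  39] [[529.1 -34.2  50. ]] [[535.  -27.3  50. ]] (array([532.20799279, -34.52214598,  41.38123751]), np.float64(4.782631871306555))
green [345.4 241. ] [341 237  10   9  77] [283.7 157.6] [279 154  10   8  69] [[ 539.7 -256.2   38. ]] [[ 536.9 -263.1   38. ]] (array([ 538.06701516, -254.69486538,   45.72626955]), np.float64(1.7813247548988238))
((264.045166015625, 216.3601837158203), (53.87397003173828, 54.01679229736328), 34.76110076904297) [[606.49930936 -12.42331599  45.        ]]Traceback (most recent call last):
  File "<stdin>", line 21, in <module>
cv2.error: OpenCV(4.12.0) /io/opencv/modules/imgproc/src/shapedescr.cpp:361: error: (-201:Incorrect size of input array) There should be at least 5 points to fit the ellipse in function 'fitEllipseNoDirect'
```

```bash
cat >> h.py <<'E'
from scipy.spatial.transform import Rotation as Ro
def to(p,yaw=np.pi):
    s=read_state();R=Ro.from_euler("xyz",s["tool_rot"]);q=Ro.from_euler("xyz",[np.pi,0,yaw])
    print("d cm",R.inv().apply(np.array(p)-s["eef_pos"]).round(1)/10,"rot",(R.inv()*q).as_rotvec().round(4),"at",s["eef_pos"].round(1),s["tool_rot"].round(3),s["clock"])
E
python3 - <<'E'
from h import *
to((500,70,210))
T=get_image("top")
for n,px in dict(obj=(243,175),dish=(283,176),driver=(377,225),mouse=(420,221),dial=(333,227)).items(): print(n,onz(T,px,30).round())
save(T,"unitT",(205,160,385,280),4)
E
```

```text
d cm [-46.27 -44.75  -0.33] rot [-1.200e-03 -1.000e-04 -2.728e-01] at [175.  625.6 206.1] [-3.14   0.     2.869] 0.2
obj [[735.  56.  30.]]
dish [[735. -67.  30.]]
driver [[ 591. -353.   30.]]
mouse [[ 607. -482.   30.]]
dial [[ 582. -220.   30.]]
```

View pics/unitT.png

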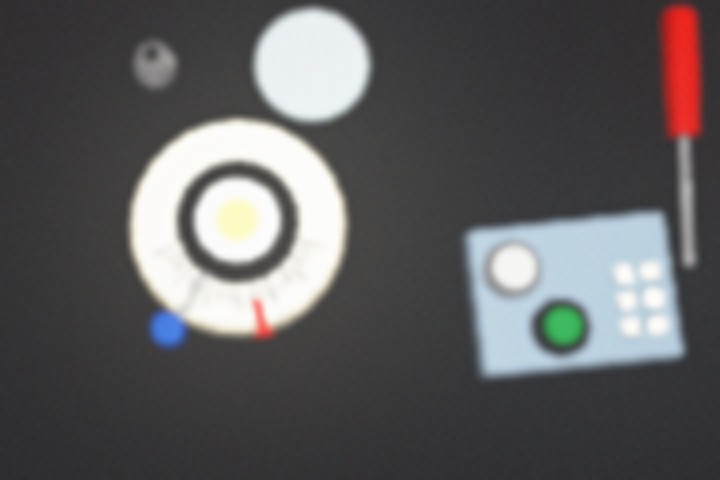

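The crop shows the knob at (168,328), the ring centre at (237,222), the rider tip at (258,302) and the rider tab at (264,331).

Request:
send_rows:
  series:
    - {"dx": -4,"dy": -4,"dz": 0,"az": -0.05,"hand": 1}
    - {"dx": -7,"dy": -7,"dz": 0,"az": -0.1,"hand": 1}
    - {"dx": -10,"dy": -10,"dz": 0,"az": -0.15,"hand": 1}
    - {"dx": -13.5,"dy": -13,"dz": 0,"az": -0.2,"hand": 1}
    - {"dx": -17,"dy": -16,"dz": 0,"az": -0.273,"hand": 1}
    - {"dx": -20,"dy": -19.5,"dz": 0,"az": -0.273,"hand": 1}
    - {"dx": -23.5,"dy": -22.5,"dz": 0,"az": -0.273,"hand": 1}
    - {"dx": -26.5,"dy": -25.5,"dz": 0,"az": -0.273,"hand": 1}
    - {"dx": -28,"dy": -27,"dz": 0,"az": -0.273,"hand": 1}
    - {"dx": -29,"dy": -28,"dz": 0,"az": -0.273,"hand": 1}

```text
invalid input at $.series[0]: expected keys ax, ay, az, dx, dy, dz, hand
```

```bash
python3 -c "
from h import *
to((500,70,210))"
```

```text
d cm [-46.27 -44.76  -0.33] rot [-9.000e-04 -1.000e-04 -2.728e-01] at [175.  625.7 206.3] [-3.141 -0.     2.869] 0.25
```

Request:
send_rows:
  series:
    - {"ax": 0,"ay": 0,"dx": -4,"dy": -4,"dz": 0,"az": -0.05,"hand": 1}
    - {"ax": 0,"ay": 0,"dx": -7,"dy": -7,"dz": 0,"az": -0.1,"hand": 1}
    - {"ax": 0,"ay": 0,"dx": -10,"dy": -10,"dz": 0,"az": -0.15,"hand": 1}
    - {"ax": 0,"ay": 0,"dx": -13.5,"dy": -13,"dz": 0,"az": -0.2,"hand": 1}
    - {"ax": 0,"ay": 0,"dx": -17,"dy": -16,"dz": 0,"az": -0.273,"hand": 1}
    - {"ax": 0,"ay": 0,"dx": -20,"dy": -19.5,"dz": 0,"az": -0.273,"hand": 1}
    - {"ax": 0,"ay": 0,"dx": -23.5,"dy": -22.5,"dz": 0,"az": -0.273,"hand": 1}
    - {"ax": 0,"ay": 0,"dx": -26.5,"dy": -25.5,"dz": 0,"az": -0.273,"hand": 1}
    - {"ax": 0,"ay": 0,"dx": -28,"dy": -27,"dz": 0,"az": -0.273,"hand": 1}
    - {"ax": 0,"ay": 0,"dx": -29,"dy": -28,"dz": 0,"az": -0.273,"hand": 1}

```text
clock: 1.25
eef_pos: [380.1, 275.8, 206.8]
tool_rot: [-3.141, 0.0, 3.138]
force: [0.2, -0.8, 0.3]
width: -0.3
gripper_force: 0.0
```

```bash
python3 -c "
from h import *
to((500,70,210))"
```

```text
d cm [-12.06 -20.54  -0.3 ] rot [-0.0006  0.0004 -0.0034] at [380.1 275.8 206.8] [-3.141  0.     3.138] 1.25
```

Request:
send_rows:
  series:
    - {"ax": 0,"ay": 0,"az": 0,"dx": -2,"dy": -3.5,"dz": 0,"hand": 1}
    - {"ax": 0,"ay": 0,"az": 0,"dx": -4,"dy": -7,"dz": 0,"hand": 1}
    - {"ax": 0,"ay": 0,"az": 0,"dx": -6,"dy": -10.5,"dz": 0,"hand": 1}
    - {"ax": 0,"ay": 0,"az": 0,"dx": -8,"dy": -14,"dz": 0,"hand": 1}
    - {"ax": 0,"ay": 0,"az": 0,"dx": -10,"dy": -17.5,"dz": 0,"hand": 1}
    - {"ax": 0,"ay": 0,"az": 0,"dx": -12,"dy": -20.5,"dz": 0,"hand": 1}
    - {"ax": 0,"ay": 0,"az": 0,"dx": -12,"dy": -20.5,"dz": 0,"hand": 1}
    - {"ax": 0,"ay": 0,"az": 0,"dx": -12,"dy": -20.5,"dz": 0,"hand": 1}

```text
clock: 2.05
eef_pos: [499.0, 72.5, 206.5]
tool_rot: [3.141, -0.0, 3.139]
force: [0.2, 0.4, 0.6]
width: -0.2
gripper_force: 0.0
```

```bash
python3 -c "
from h import *
to((500,70,210))
W=get_image('wrist');save(W,'w1');print(-np.array(W['R']).T@np.array(W['t']))
print(proj(W,[(606.5,-12,66),(525,36,95),(529,-32,51),(538,-257,40)]))"
```

```text
d cm [-0.1  -0.25 -0.35] rot [ 0.0001 -0.0004 -0.0022] at [499.   72.5 206.5] [ 3.141 -0.     3.139] 2.05
[424.10291348  73.23178729 373.1484629 ]
[[195.0194856  282.51806304]
 [234.71895433 218.30283425]
 [173.12591097 207.34613404]
 [-36.93654065 212.66649801]]
```

View pics/w1.png

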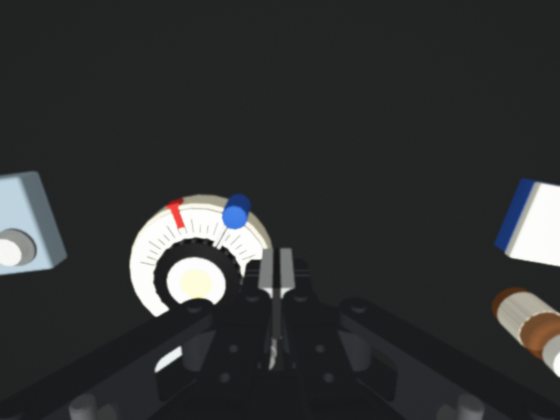

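The wrist view shows the rider at (176,212), the knob top at (235,216) and the ring centre at about (196,281).

```bash
cat > m.py <<'E'
from h import *
def meas(im,box,A):
    c,s,m=blob(im,(0,130,90),(8,255,255),box,True)
    P=onz(im,np.argwhere(m)[:,::-1],51)[:,:2]
    r=np.linalg.norm(P-A,axis=1);P=P[(r>66)&(r<78)]   # bar only
    d=(P-A).mean(0);print("red bar n",len(P),"mid",P.mean(0).round(1),"ang",np.arctan2(-d[1],-d[0]).round(4))
    v=np.linalg.svd(P-P.mean(0))[2][0];v*=-np.sign(v[0]);print(" bar dir",np.arctan2(-v[1],-v[0]).round(4))
def knobtop(im,box,A):
    c,s,m=blob(im,(100,130,60),(130,255,255),box)
    v=cv2.cvtColor(np.ascontiguousarray(im["pixels"]),cv2.COLOR_RGB2HSV)[:,:,2]
    hi=np.percentile(v[m],97);t=m&(v>0.85*hi)
    k=onz(im,np.argwhere(t)[:,::-1].mean(0),95)[0,:2];d=k-A
    print("knob",k.round(1),"n",t.sum(),m.sum(),"r",np.linalg.norm(d).round(1),"ang",np.arctan2(-d[1],-d[0]).round(4))
E
python3 - <<'E'
from m import *
T=get_image("top");W=get_image("wrist")
print("top ring",onz(T,(264.25,215.5),66))
h=cv2.cvtColor(np.ascontiguousarray(T["pixels"]),cv2.COLOR_RGB2HSV)
for im,box,n in((T,(245,198,285,234),"T"),(W,(155,245,225,320),"W")):
    p=np.ascontiguousarray(im["pixels"]);h=cv2.cvtColor(p,cv2.COLOR_RGB2HSV);k=np.zeros(h.shape[:2],np.uint8);k[box[1]:box[3],box[0]:box[2]]=255
    mk=cv2.inRange(h,(20,30,120),(40,255,255))&k   # yellow spot
    c=max(cv2.findContours(mk,0,1)[0],key=cv2.contourArea);e=cv2.minEnclosingCircle(c);print(n,"yellow",e,[onz(im,e[0],z)[0,:2].round(1) for z in(50,60,66)])
    # inner white disc (inside ring)
    mk=cv2.inRange(h,(0,0,130),(180,255,255))&k
    nn,l,s,cc=cv2.connectedComponentsWithStats(mk);i=l[int(e[0][1]),int(e[0][0])]
    print(n,"inner disc",s[i],cc[i],[onz(im,cc[i],z)[0,:2].round(1) for z in(50,60,66)])
A=np.array([606.5,-12.3])
meas(T,(255,225,290,255),A);meas(W,(155,190,200,235),A);knobtop(W,(215,185,260,235),A);knobtop(T,(225,225,265,260),A)
E
```

```text
top ring [[605.84521904 -13.39490667  66.        ]]
T yellow ((263.8953552246094, 214.4534912109375), 4.925860404968262) [array([611.4, -11.9]), array([609.9, -12.1]), array([608.9, -12.3])]
T inner disc [253 204  23  22 400] [263.88 214.54] [array([611.2, -11.9]), array([609.6, -12.1]), array([608.7, -12.2])]
W yellow ((193.14271545410156, 285.43194580078125), 15.37564754486084) [array([619.1, -16.4]), array([613.1, -13.6]), array([609.4, -11.9])]
W inner disc [ 164  258   60   46 2144] [193.30410448 280.52751866] [array([613.1, -15.8]), array([607.2, -13. ]), array([603.7, -11.3])]
red bar n 2 mid [534.3 -32.1] ang 0.2677
 bar dir 0.0265
red bar n 73 mid [536.5 -29.7] ang 0.243
 bar dir 0.2685
knob [523.9  35.3] n 412 735 r 95.3 ang -0.5226Traceback (most recent call last):
  File "<stdin>", line 14, in <module>
  File "m.py", line 9, in knobtop
    c,s,m=blob(im,(100,130,60),(130,255,255),box)
          ~~~~^^^^^^^^^^^^^^^^^^^^^^^^^^^^^^^^^^^
  File "h.py", line 27, in blob
    i=1+np.argmax(s[1:,4]);return c[i],s[i],l==i
        ~~~~~~~~~^^^^^^^^^
    return _wrapfunc(a, 'argmax', axis=axis, out=out, **kwds)
    return bound(*args, **kwds)
ValueError: attempt to get argmax of an empty sequence
```

Request:
send_rows:
  series:
    - {"ax": 0,"ay": 0,"az": 0,"dx": -1.8,"dy": 1.3,"dz": 2,"hand": 1}
    - {"ax": 0,"ay": 0,"az": 0,"dx": -1.8,"dy": 1.3,"dz": 5,"hand": 1}
    - {"ax": 0,"ay": 0,"az": 0,"dx": -1.8,"dy": 1.3,"dz": 8,"hand": 1}
    - {"ax": 0,"ay": 0,"az": 0,"dx": -1.8,"dy": 1.3,"dz": 11,"hand": 1}
    - {"ax": 0,"ay": 0,"az": 0,"dx": -1.8,"dy": 1.3,"dz": 12.5,"hand": 1}
    - {"ax": 0,"ay": 0,"az": 0,"dx": -1.8,"dy": 1.3,"dz": 13.4,"hand": 1}
    - {"ax": 0,"ay": 0,"az": 0,"dx": -1.8,"dy": 1.3,"dz": 13.4,"hand": 1}

```text
clock: 2.9
eef_pos: [516.0, 87.1, 71.9]
tool_rot: [3.142, -0.002, -3.14]
force: [0.2, 0.3, 0.1]
width: -0.1
gripper_force: 0.0
```

Request:
send_rows:
  series:
    - {"ax": 0,"ay": 0,"az": 0,"dx": 0,"dy": -1,"dz": 0,"hand": 1}
    - {"ax": 0,"ay": 0,"az": 0,"dx": 0,"dy": -1.8,"dz": 0,"hand": 1}
    - {"ax": 0,"ay": 0,"az": 0,"dx": 0,"dy": -2.3,"dz": 0,"hand": 1}
    - {"ax": 0,"ay": 0,"az": 0,"dx": 0,"dy": -2.8,"dz": 0,"hand": 1}
    - {"ax": 0,"ay": 0,"az": 0,"dx": 0,"dy": -3.3,"dz": 0,"hand": 1}
    - {"ax": 0,"ay": 0,"az": 0,"dx": 0,"dy": -3.8,"dz": 0,"hand": 1}
    - {"ax": 0,"ay": 0,"az": 0,"dx": 0,"dy": -4.3,"dz": 0,"hand": 1}
    - {"ax": 0,"ay": 0,"az": 0,"dx": 0,"dy": -4.3,"dz": 0,"hand": 1}

```text
clock: 3.7
eef_pos: [516.9, 42.2, 72.7]
tool_rot: [-3.141, -0.0, 3.141]
force: [-1.3, 0.2, 0.3]
width: -0.2
gripper_force: 0.0
```

Run:
```python
from m import *
to((517,40,72));print(read_state()["force"])
W=get_image('wrist');save(W,'w2',(60,60,460,360),2)
print(proj(W,[(606.5,-12,66),(523,32,95),(536.5,-29.7,51)]))
```

```text
d cm [-0.01 -0.22  0.07] rot [-0.0004 -0.0002 -0.001 ] at [516.9  42.2  72.7] [-3.141 -0.     3.141] 3.7
[-1.3188786   0.21132367  0.34944622]
[[191.29829233 367.34878945]
 [254.2696656  273.87145414]
 [160.24959169 257.89098311]]
```

View pics/w2.png

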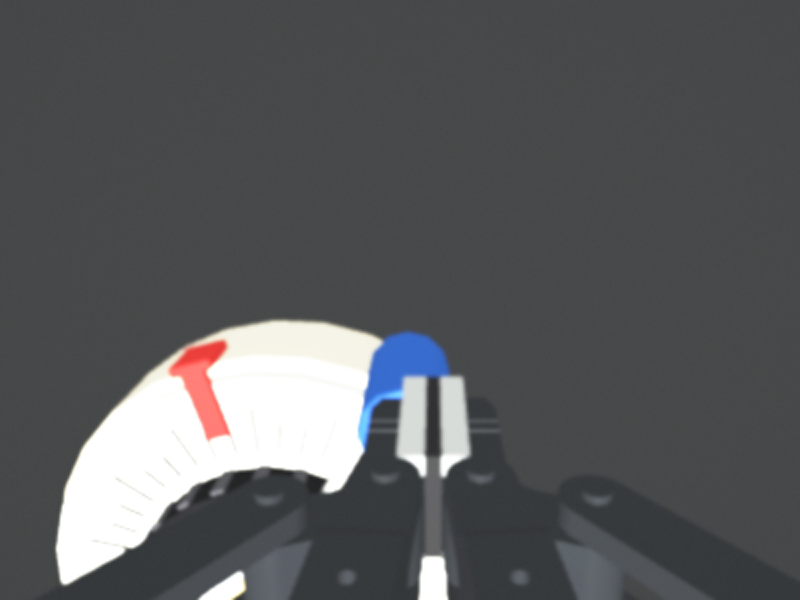

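The crop shows the rider at (200,390) and the knob at (405,385), partly hidden behind the fingertips at (433,415). I'll check the knob's position in the other views.

Run:
```python
from m import *
T=get_image("top");S=get_image("side")
for im,b in((T,(225,215,300,265)),(S,(260,195,320,260))):
    try:
        c,s,m=blob(im,(100,130,50),(130,255,255),b);print(c.round(1),s,onz(im,c,75).round(1))
    except Exception as e: print(e)
W=get_image("wrist");c,s,m=blob(W,(100,130,50),(130,255,255),(180,180,330,330));print(s)
A=np.array([606.5,-12.3])
for a in np.arange(-.55,-.1,.05):
    k=A-95*np.array([np.cos(a),np.sin(a)]);th=np.arange(0,6.28,.1)
    q=[proj(W,np.c_[k[0]+12*np.cos(th),k[1]+12*np.sin(th),0*th+z]) for z in(55,95)];q=np.vstack(q)
    print(a.round(2),k.round(1),q.min(0).round(),q.max(0).round())
save(S,"s2",(220,150,360,260),5)
```

```text
attempt to get argmax of an empty sequence
[290.7 229.6] [287 220  10  17 110] [[526.   41.3  75. ]]
[ 237  226   45   62 1088]
-0.55 [525.5  37.4] [238. 226.] [287. 300.]
-0.5 [523.1  33.2] [229. 222.] [279. 296.]
-0.45 [521.  29.] [221. 218.] [271. 292.]
-0.4 [519.   24.7] [211. 215.] [264. 288.]
-0.35 [517.3  20.3] [202. 212.] [257. 285.]
-0.3 [515.7  15.8] [192. 210.] [249. 282.]
-0.25 [514.5  11.2] [182. 208.] [241. 280.]
-0.2 [513.4   6.6] [173. 206.] [233. 278.]
-0.15 [512.6   1.9] [163. 205.] [225. 277.]
```

View pics/s2.png

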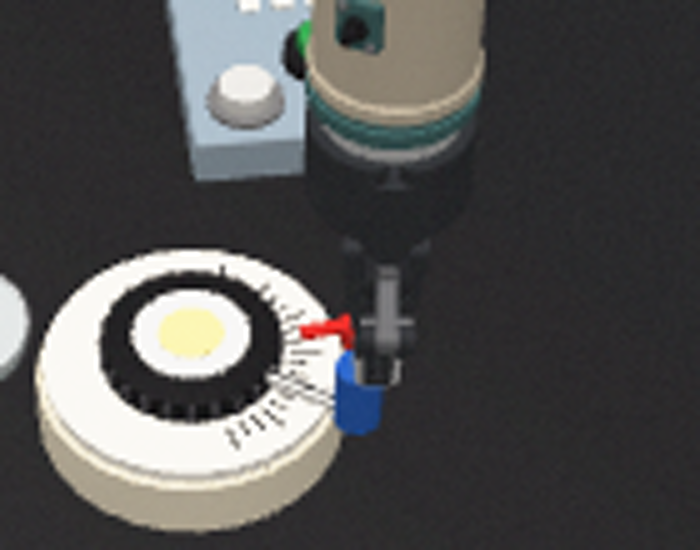

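Run:
```python
from m import *
S=get_image("side");W=get_image("wrist")
s=read_state();print(s["eef_pos"],s["force"])
p=[(517,42,72),(517,42,100),(525.5,37.4,95),(525.5,37.4,55)]
print((proj(S,p)-[220,150])*5);print((proj(W,p)-60)*2)
```

```text
[516.95636338  43.59661991  72.65462812] [-0.30946261 -0.93115234 -0.221857  ]
[[371.53730301 403.2890107 ]
 [373.83358313 365.60604784]
 [355.60805082 365.20946879]
 [352.76531402 418.42713961]]
[[424.93798734 365.8103378 ]
 [423.56997536 415.44040353]
 [405.08007057 436.81017878]
 [410.37389871 368.46303965]]
```

Run:
```python
from m import *
S=get_image("side");W=get_image("wrist")
a=cv2.resize(S["pixels"][205:250,270:315,::-1],(400,400),interpolation=cv2.INTER_CUBIC)
b=cv2.resize(W["pixels"][220:320,220:320,::-1],(400,400),interpolation=cv2.INTER_CUBIC)
cv2.imwrite("pics/z.png",np.clip(np.hstack([a,b]).astype(int)*1.5+20,0,255).astype(np.uint8))
```

```text
(no output)
```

View pics/z.png

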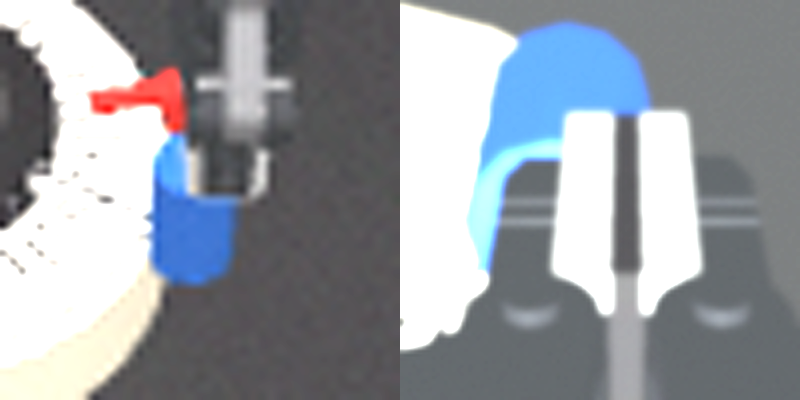

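The zoom shows the tip's lower edge at side pixel (296.4,226.9) and wrist pixel (276.3,248.2), lying across the knob's top edge. I'll triangulate it.

Run:
```python
from m import *
S=get_image("side");W=get_image("wrist")
def tri(a,b):
    C1,D1=ray(S,a);C2,D2=ray(W,b);d1=D1[0]/np.linalg.norm(D1[0]);d2=D2[0]/np.linalg.norm(D2[0])
    s=np.linalg.lstsq(np.c_[d1,-d2],C2-C1,rcond=None)[0];p,q=C1+s[0]*d1,C2+s[1]*d2
    print((p+q)/2,np.linalg.norm(p-q))
tri((296.4,226.9),(276.3,248.2))
# knob rim extremes: bottom-left of the knob in side, tip edges
for z in(72,80,90,95):print(z,onz(S,(296.4,226.9),z).round(1),onz(W,(276.3,248.2),z).round(1))
st=read_state();print(st["eef_pos"],st["force"],st["torque"],st["qpos"])
K=get_image("top");print(proj(K,[(517,42,72)]))
h=cv2.cvtColor(np.ascontiguousarray(K["pixels"]),cv2.COLOR_RGB2HSV)
```

```text
[512.59331752  43.90377548  88.2622271 ] 0.07245151917788291
72 [[511.5  29.8  72. ]] [[520.2  43.9  72. ]]
80 [[512.   36.7  80. ]] [[516.4  43.9  80. ]]
90 [[512.7  45.4  90. ]] [[511.7  43.9  90. ]]
95 [[513.1  49.7  95. ]] [[509.4  43.9  95. ]]
[516.94448771  43.41703663  72.67028361] [ 0.09206393 -0.56552446  0.64247844] [-0.03800419 -0.01029257  0.00806078] [-1.38766767e-01  6.44575624e-01  1.38119502e-03  2.00036659e+00
 -1.88096614e-03  4.96710488e-01  1.43529940e+00]
[[244.10398033 245.15242094]]
```

The two views agree only if the real fingertips are at about z = 99. That is some 27 mm above the reported TCP and over the knob, so nothing has touched yet. I'll back off, go lower and check again.

Request:
send_rows:
  series:
    - {"ax": 0,"ay": 0,"az": 0,"dx": 0,"dy": 2,"dz": 0,"hand": 1}
    - {"ax": 0,"ay": 0,"az": 0,"dx": 0,"dy": 4.0,"dz": 0,"hand": 1}
    - {"ax": 0,"ay": 0,"az": 0,"dx": 0,"dy": 4.5,"dz": 0.5,"hand": 1}
    - {"ax": 0,"ay": 0,"az": 0,"dx": 0,"dy": 4.5,"dz": 1.5,"hand": 1}
    - {"ax": 0,"ay": 0,"az": 0,"dx": 0,"dy": 4.5,"dz": 2.2,"hand": 1}
    - {"ax": 0,"ay": 0,"az": 0,"dx": 0,"dy": 4.5,"dz": 2.2,"hand": 1}
    - {"ax": 0,"ay": 0,"az": 0,"dx": 0,"dy": 4.5,"dz": 2.2,"hand": 1}

```text
clock: 4.95
eef_pos: [516.7, 87.1, 50.2]
tool_rot: [-3.141, -0.001, 3.14]
force: [-0.5, 0.2, 0.7]
width: -0.2
gripper_force: 0.0
```

Run:
```python
from m import *
S=get_image("side");W=get_image("wrist")
st=read_state();e=st["eef_pos"];print(e,st["width"],st["force"])
a=cv2.resize(S["pixels"][205:250,270:315,::-1],(400,400),interpolation=cv2.INTER_CUBIC)
b=cv2.resize(W["pixels"][220:320,200:300,::-1],(400,400),interpolation=cv2.INTER_CUBIC)
cv2.imwrite("pics/z2.png",np.clip(np.hstack([a,b]).astype(int)*1.5+20,0,255).astype(np.uint8))
for z in(45,60,70,80):
    print(z,(proj(S,[(e[0]+x,e[1]+7.5,z) for x in(-11,11)])-[270,205]).round(1)*8.89,((proj(W,[(e[0]-11,e[1],z)])-[200,220])*4).round())
```

```text
[517.15383999  87.56713233  50.7500453 ] -0.15889431271707496 [-0.14039448  0.35292162 -0.42380849]
45 [[257.81  440.944]
 [176.911 440.055]] [[304.   5.]]
60 [[260.477 406.273]
 [178.689 406.273]] [[303.  46.]]
70 [[262.255 383.159]
 [180.467 383.159]] [[303.  78.]]
80 [[264.033 360.045]
 [181.356 360.045]] [[303. 113.]]
```

View pics/z2.png

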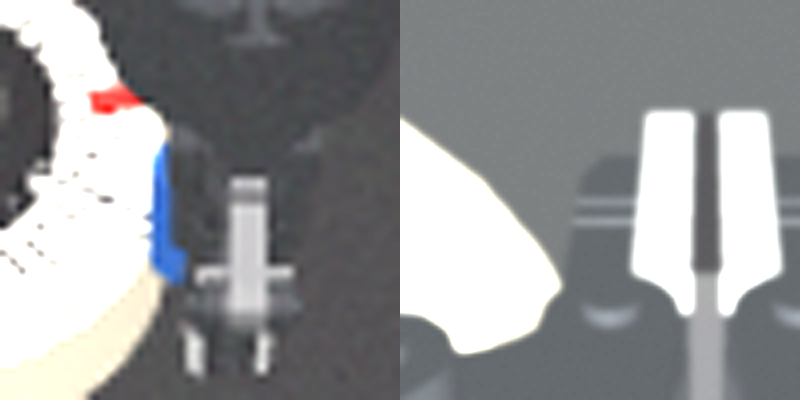

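The side zoom puts the tip's bottom at row 378, so z is about 72. The knob is blue at (165,210), clear of the fingers. Now I'll push.

Request:
send_rows:
  series:
    - {"ax": 0,"ay": 0,"az": 0,"dx": 0,"dy": -1.5,"dz": 0,"hand": 1}
    - {"ax": 0,"ay": 0,"az": 0,"dx": 0,"dy": -2.2,"dz": 0,"hand": 1}
    - {"ax": 0,"ay": 0,"az": 0,"dx": 0,"dy": -2.8,"dz": 0,"hand": 1}
    - {"ax": 0,"ay": 0,"az": 0,"dx": 0,"dy": -3.4,"dz": 0,"hand": 1}
    - {"ax": 0,"ay": 0,"az": 0,"dx": 0,"dy": -4,"dz": 0,"hand": 1}
    - {"ax": 0,"ay": 0,"az": 0,"dx": 0,"dy": -4.6,"dz": 0,"hand": 1}
    - {"ax": 0,"ay": 0,"az": 0,"dx": 0,"dy": -5.2,"dz": 0,"hand": 1}
    - {"ax": 0,"ay": 0,"az": 0,"dx": 0,"dy": -5.8,"dz": 0,"hand": 1}
    - {"ax": 0,"ay": 0,"az": 0,"dx": 0,"dy": -6.2,"dz": 0,"hand": 1}
    - {"ax": 0,"ay": 0,"az": 0,"dx": 0,"dy": -6.2,"dz": 0,"hand": 1}

```text
clock: 6.05
eef_pos: [517.5, 24.8, 50.7]
tool_rot: [-3.141, 0.001, 3.14]
force: [1.0, 0.9, 0.8]
width: -0.3
gripper_force: 0.0
```

Run:
```python
from m import *
W=get_image("wrist");S=get_image("side");st=read_state();print(st["eef_pos"],st["force"])
for im,b in((W,(120,150,400,400)),(S,(255,190,320,260))):
    c,s,m=blob(im,(100,130,50),(130,255,255),b);print(c,s)
A=np.array([606.5,-12.3]);th=np.arange(0,6.28,.1)
for a in np.arange(-.55,.2,.1):
    k=A-95*np.array([np.cos(a),np.sin(a)])
    for im in(W,S):
        q=np.vstack([proj(im,np.c_[k[0]+12*np.cos(th),k[1]+12*np.sin(th),0*th+z]) for z in(55,95)])
        print(a.round(2),k.round(1),q.min(0).round(),q.max(0).round())
```

```text
[517.80269121  25.55052573  50.86960194] [ 0.44683735 -0.01666846  0.02386182]
[226.00416171 242.98573127] [ 192  220   56   63 1682]
[299.  223.5] [299 223   1   2   2]
-0.55 [525.5  37.4] [276. 240.] [333. 328.]
-0.55 [525.5  37.4] [286. 219.] [296. 237.]
-0.45 [521.  29.] [256. 232.] [314. 319.]
-0.45 [521.  29.] [287. 217.] [298. 235.]
-0.35 [517.3  20.3] [235. 225.] [293. 312.]
-0.35 [517.3  20.3] [289. 214.] [299. 232.]
-0.25 [514.5  11.2] [213. 220.] [272. 306.]
-0.25 [514.5  11.2] [290. 211.] [300. 229.]
-0.15 [512.6   1.9] [190. 217.] [255. 302.]
-0.15 [512.6   1.9] [291. 209.] [301. 227.]
-0.05 [511.6  -7.6] [167. 215.] [237. 300.]
-0.05 [511.6  -7.6] [291. 206.] [301. 224.]
0.05 [511.6 -17. ] [144. 215.] [219. 300.]
0.05 [511.6 -17. ] [291. 203.] [301. 221.]
0.15 [512.6 -26.5] [121. 217.] [201. 302.]
0.15 [512.6 -26.5] [290. 200.] [300. 218.]
```

Request:
send_rows:
  series:
    - {"ax": 0,"ay": 0,"az": 0,"dx": 0,"dy": -0.5,"dz": 0,"hand": 1}
    - {"ax": 0,"ay": 0,"az": 0,"dx": 0,"dy": -1,"dz": 0,"hand": 1}
    - {"ax": 0,"ay": 0,"az": 0,"dx": 0,"dy": -1.5,"dz": 0,"hand": 1}
    - {"ax": 0,"ay": 0,"az": 0,"dx": 0,"dy": -2,"dz": 0,"hand": 1}
    - {"ax": 0,"ay": 0,"az": 0,"dx": 0,"dy": -2.5,"dz": 0,"hand": 1}
    - {"ax": 0,"ay": 0,"az": 0,"dx": 0,"dy": -3,"dz": 0,"hand": 1}
    - {"ax": 0,"ay": 0,"az": 0,"dx": 0,"dy": -3.3,"dz": 0,"hand": 1}
    - {"ax": 0,"ay": 0,"az": 0,"dx": 0,"dy": -3.3,"dz": 0,"hand": 1}

```text
clock: 6.95
eef_pos: [517.4, -7.7, 50.7]
tool_rot: [-3.141, 0.001, 3.141]
force: [0.6, 0.1, -0.1]
width: -0.1
gripper_force: 0.0
```

Request:
send_rows:
  series:
    - {"ax": 0,"ay": 0,"az": 0,"dx": 0,"dy": 1.5,"dz": 0,"hand": 1}
    - {"ax": 0,"ay": 0,"az": 0,"dx": 0.5,"dy": 4,"dz": -1,"hand": 1}
    - {"ax": 0,"ay": 0,"az": 0,"dx": 1,"dy": 6,"dz": -4,"hand": 1}
    - {"ax": 0,"ay": 0,"az": 0,"dx": 2,"dy": 7,"dz": -8,"hand": 1}
    - {"ax": 0,"ay": 0,"az": 0,"dx": 2,"dy": 7,"dz": -12,"hand": 1}
    - {"ax": 0,"ay": 0,"az": 0,"dx": 2,"dy": 7,"dz": -15,"hand": 1}
    - {"ax": 0,"ay": 0,"az": 0,"dx": 2,"dy": 7,"dz": -15,"hand": 1}
    - {"ax": 0,"ay": 0,"az": 0,"dx": 2,"dy": 7,"dz": -15,"hand": 1}

```text
clock: 7.75
eef_pos: [497.4, 63.1, 201.3]
tool_rot: [3.142, 0.002, -3.141]
force: [-0.5, 0.1, 0.3]
width: 0.1
gripper_force: 0.0
```

Run:
```python
from m import *
W=get_image("wrist");T=get_image("top");A=np.array([606.5,-12.3])
st=read_state();print(st["eef_pos"])
box=(100,140,300,330)
meas(W,box,A);knobtop(W,box,A)
for n,lo,hi,w in(("k",(100,130,60),(130,255,255),0),("r",(0,130,90),(8,255,255),1)):
    print(n,blob(W,lo,hi,box,w)[1])
c,s,m=blob(T,(98,110,50),(130,255,255),(225,225,305,265));print(c,s,onz(T,c,85))
save(W,"w3",(100,130,300,280),4)
```

```text
[496.19152019  62.90709956 199.73282453]
red bar n 0 mid [nan nan] ang nan
 bar dir 0.0
knob [514.3 -32.8] n 469 927 r 94.4 ang 0.2192
k [151 187  39  35 927]
r [188 203   3   3   4]
[270.80327869 246.31147541] [266 243  10   8  61] [[514.5434727  -35.00404448  85.        ]]m.py:6: RuntimeWarning: Mean of empty slice.
  d=(P-A).mean(0);print("red bar n",len(P),"mid",P.mean(0).round(1),"ang",np.arctan2(-d[1],-d[0]).round(4))
  ret = um.true_divide(
m.py:7: RuntimeWarning: Mean of empty slice.
  v=np.linalg.svd(P-P.mean(0))[2][0];v*=-np.sign(v[0]);print(" bar dir",np.arctan2(-v[1],-v[0]).round(4))
```

View pics/w3.png

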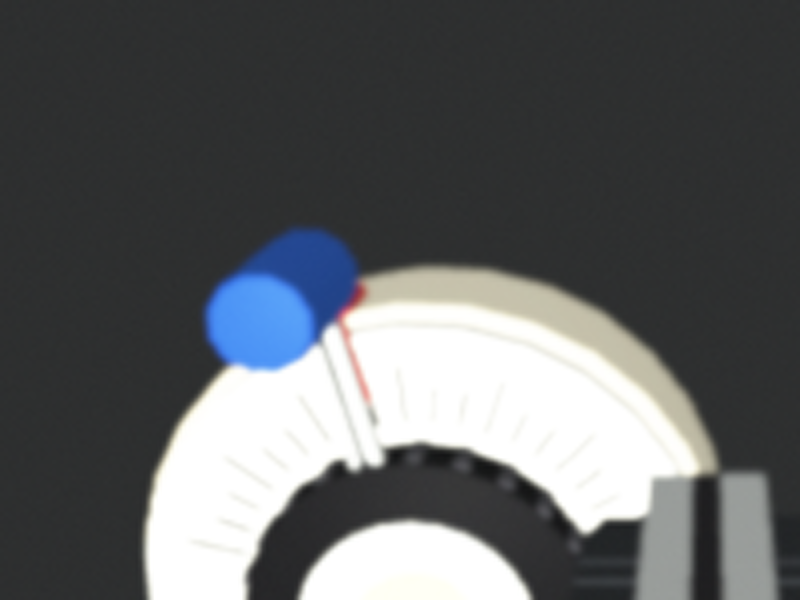

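The lever now covers most of the rider, with a thin red edge at (355,360) from viewing off to one side. I'll put the camera in the lever's vertical plane so parallax drops out.

Request:
send_rows:
  series:
    - {"ax": 0,"ay": 0,"az": 0,"dx": 0,"dy": -3,"dz": 0,"hand": 1}
    - {"ax": 0,"ay": 0,"az": 0,"dx": 0,"dy": -6,"dz": 0,"hand": 1}
    - {"ax": 0,"ay": 0,"az": 0,"dx": 0,"dy": -9,"dz": 0,"hand": 1}
    - {"ax": 0,"ay": 0,"az": 0,"dx": 0,"dy": -11,"dz": 0,"hand": 1}
    - {"ax": 0,"ay": 0,"az": 0,"dx": 0,"dy": -12.3,"dz": 0,"hand": 1}
    - {"ax": 0,"ay": 0,"az": 0,"dx": 0,"dy": -12.3,"dz": 0,"hand": 1}
    - {"ax": 0,"ay": 0,"az": 0,"dx": 0,"dy": -12.3,"dz": 0,"hand": 1}

```text
clock: 8.55
eef_pos: [496.7, -58.8, 200.1]
tool_rot: [3.141, -0.001, -3.141]
force: [-0.3, 0.9, 0.8]
width: -0.4
gripper_force: 0.0
```

Run:
```python
from m import *
W=get_image("wrist");A=np.array([606.5,-12.3]);C=-np.array(W["R"]).T@np.array(W["t"]);print(C,"cam azimuth from axis",np.arctan2(-(C-[*A,0])[1],-(C-[*A,0])[0]))
pr=proj(W,[(*A,66),(*(A-95*np.array([np.cos(.25),np.sin(.25)])),95)]);print(pr)
knobtop(W,(200,130,400,330),A)
try: print("red",blob(W,(0,110,80),(8,255,255),(200,130,400,330),True)[:2])
except Exception: print("no red")
x,y=pr.mean(0).astype(int)
g=W["pixels"][y-50:y+50,x-66:x+66,::-1]
cv2.imwrite("pics/w4.png",cv2.resize(g,None,fx=6,fy=6,interpolation=cv2.INTER_CUBIC));print(x-66,y-50)
```

```text
[421.92165569 -58.42604749 366.73209984] cam azimuth from axis 0.24488413149379587
[[321.1333146  287.87213961]
 [302.44354692 211.91764818]]
knob [514.1 -33.7] n 450 743 r 94.9 ang 0.2278
no red
245 199
```

View pics/w4.png

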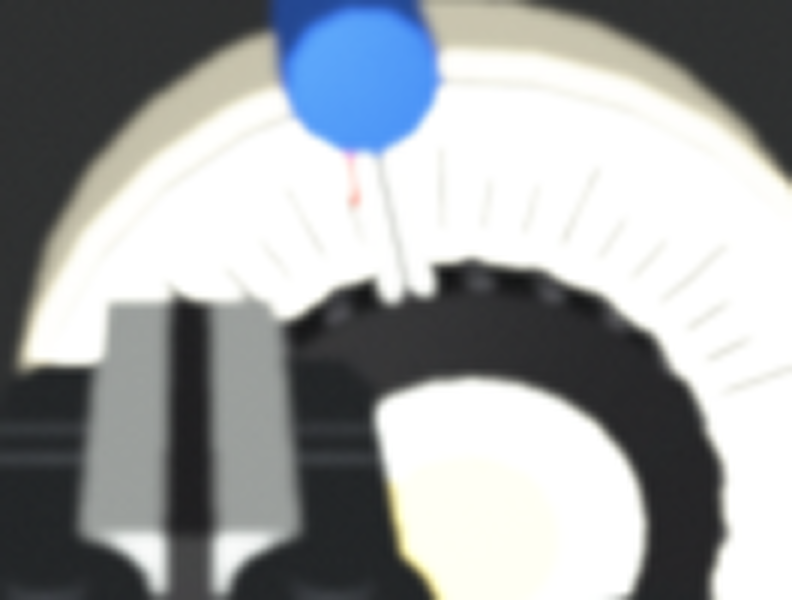

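The crop shows a pale red sliver at (350,175), left of the lever's centre line, which runs (381,160)→(405,275). The lever is slightly short of the rider, so I'll work out by how much.

Run:
```python
from m import *
W=get_image("wrist");A=np.array([606.5,-12.3]);o=np.array([245,199])
ang=lambda P:np.arctan2(-(P-A)[:,1],-(P-A)[:,0])
L=onz(W,np.array([(381,160),(405,275)])/6+o,63)[:,:2];print("line",L.round(1),ang(L))
p=W["pixels"].astype(int)
for yy in range(222,235):
    r=p[yy,290:318];ex=r[:,0]-r[:,1];i=np.where(ex>12)[0]
    if len(i):
        P=onz(W,[(290+i.min()-.5,yy)],51)[:,:2];R=np.linalg.norm(P-A);print(yy,290+i,ex[i],R.round(1),"rider ctr ang",ang(P)-4/R)
print((p[226,300:312]))
e=read_state()["eef_pos"];print(e)
```

```text
line [[539.7 -26.3]
 [560.1 -21.7]] [0.2070094  0.20059898]
224 [302] [33] 67.0 rider ctr ang [0.24219655]
225 [302 303] [34 16] 65.9 rider ctr ang [0.2457591]
226 [302] [19] 64.9 rider ctr ang [0.24944417]
227 [302 303] [13 15] 63.8 rider ctr ang [0.25325805]
228 [303] [21] 62.5 rider ctr ang [0.24145523]
229 [303] [22] 61.4 rider ctr ang [0.24528008]
230 [303] [25] 60.4 rider ctr ang [0.24924679]
231 [303 304] [41 16] 59.3 rider ctr ang [0.25336321]
232 [302 303 304] [16 51 19] 58.6 rider ctr ang [0.27451127]
233 [303] [27] 57.2 rider ctr ang [0.26207951]
[[255 255 255]
 [255 253 252]
 [254 235 231]
 [254 242 239]
 [254 254 253]
 [254 254 254]
 [250 251 250]
 [230 232 230]
 [242 243 242]
 [254 254 253]
 [255 255 254]
 [255 255 254]]
[496.98614372 -58.16228677 200.39153367]
```

The rider is at about 0.247 and the lever at about 0.21, so I'll nudge the knob about 3 mm further.

Request:
send_rows:
  series:
    - {"ax": 0,"ay": 0,"az": 0,"dx": 0,"dy": 3,"dz": 0,"hand": 1}
    - {"ax": 0,"ay": 0,"az": 0,"dx": 0,"dy": 6,"dz": 0,"hand": 1}
    - {"ax": 0,"ay": 0,"az": 0,"dx": -1,"dy": 8,"dz": 0,"hand": 1}
    - {"ax": 0,"ay": 0,"az": 0,"dx": -2,"dy": 8,"dz": 3,"hand": 1}
    - {"ax": 0,"ay": 0,"az": 0,"dx": -2,"dy": 8,"dz": 7,"hand": 1}
    - {"ax": 0,"ay": 0,"az": 0,"dx": -2,"dy": 8,"dz": 11,"hand": 1}
    - {"ax": 0,"ay": 0,"az": 0,"dx": -2,"dy": 8,"dz": 14,"hand": 1}
    - {"ax": 0,"ay": 0,"az": 0,"dx": -2,"dy": 8,"dz": 15,"hand": 1}
    - {"ax": 0,"ay": 0,"az": 0,"dx": -2,"dy": 8,"dz": 15,"hand": 1}

```text
clock: 9.55
eef_pos: [516.0, 21.2, 49.7]
tool_rot: [3.141, -0.003, -3.14]
force: [0.3, -0.7, 0.3]
width: -0.0
gripper_force: 0.0
```

Request:
send_rows:
  series:
    - {"ax": 0,"ay": 0,"az": 0,"dx": 0,"dy": -1.2,"dz": 0,"hand": 1}
    - {"ax": 0,"ay": 0,"az": 0,"dx": 0,"dy": -2.0,"dz": 0,"hand": 1}
    - {"ax": 0,"ay": 0,"az": 0,"dx": 0,"dy": -2.5,"dz": 0,"hand": 1}
    - {"ax": 0,"ay": 0,"az": 0,"dx": 0,"dy": -2.8,"dz": 0,"hand": 1}
    - {"ax": 0,"ay": 0,"az": 0,"dx": 0,"dy": -3.03,"dz": 0,"hand": 1}
    - {"ax": 0,"ay": 0,"az": 0,"dx": 0,"dy": -3.03,"dz": 0,"hand": 1}
    - {"ax": 0,"ay": 0,"az": 0,"dx": 0,"dy": -3.03,"dz": 0,"hand": 1}

```text
clock: 10.25
eef_pos: [516.8, -10.1, 50.7]
tool_rot: [-3.142, -0.0, -3.141]
force: [0.1, -0.2, 0.6]
width: 0.1
gripper_force: 0.0
```

Request:
send_rows:
  series:
    - {"ax": 0,"ay": 0,"az": 0,"dx": 0,"dy": 1.5,"dz": 0,"hand": 1}
    - {"ax": 0,"ay": 0,"az": 0,"dx": 0,"dy": 3,"dz": 0,"hand": 1}
    - {"ax": 0,"ay": 0,"az": 0,"dx": 0.5,"dy": 3,"dz": -3,"hand": 1}
    - {"ax": 0,"ay": 0,"az": 0,"dx": 1,"dy": 3,"dz": -7,"hand": 1}
    - {"ax": 0,"ay": 0,"az": 0,"dx": 2,"dy": 1,"dz": -11,"hand": 1}
    - {"ax": 0,"ay": 0,"az": 0,"dx": 2,"dy": -1,"dz": -15,"hand": 1}
    - {"ax": 0,"ay": 0,"az": 0,"dx": 2,"dy": -3,"dz": -15,"hand": 1}
    - {"ax": 0,"ay": 0,"az": 0,"dx": 2,"dy": -5,"dz": -15,"hand": 1}
    - {"ax": 0,"ay": 0,"az": 0,"dx": 2,"dy": -5,"dz": -15,"hand": 1}
    - {"ax": 0,"ay": 0,"az": 0,"dx": 2,"dy": -5,"dz": -15,"hand": 1}

```text
clock: 11.25
eef_pos: [496.6, -59.7, 200.4]
tool_rot: [3.141, -0.001, 3.141]
force: [0.3, 0.5, -0.2]
width: 0.1
gripper_force: 0.0
```

```bash
cat > chk.py <<'E'
from m import *
W=get_image("wrist");A=np.array([606.5,-12.3])
knobtop(W,(200,130,400,330),A)
ang=lambda P:np.arctan2(-(P-A)[:,1],-(P-A)[:,0])
p=W["pixels"].astype(int);g=p.sum(2)/3
for R in(68,64,60,56):   # dark centre line of the arm (z 63) and red excess (z 51) along arcs
    a=np.arange(.1,.4,.01);q=np.array([(*(A-R*np.array([np.cos(t),np.sin(t)])),63) for t in a]);u=proj(W,q).round().astype(int)
    print(R,"dark",[int(g[v,x]) for x,v in u])
    q[:,2]=51;u=proj(W,q).round().astype(int);print("   red",[int(p[v,x,0]-p[v,x,1]) for x,v in u])
E
python3 chk.py
```

```text
knob [514.5 -36.1] n 450 740 r 95.0 ang 0.2532
68 dark [252, 255, 255, 255, 255, 255, 255, 255, 255, 254, 254, 254, 254, 254, 245, 230, 250, 250, 254, 255, 255, 255, 255, 255, 255, 255, 255, 255, 255, 255, 255]
   red [0, 0, 0, -1, -5, -5, -30, -48, -48, -63, -58, -58, -67, -71, -71, -72, -72, -68, -67, -67, -68, -67, -44, -41, -36, -36, -21, -1, -1, 0, 0]
64 dark [253, 255, 255, 255, 255, 255, 255, 255, 255, 254, 254, 254, 254, 246, 246, 228, 249, 249, 254, 254, 254, 251, 242, 246, 254, 254, 255, 255, 255, 255, 255]
   red [0, 0, 0, 0, 0, 0, 0, 0, 0, 0, 0, -1, -1, -2, -2, -5, -3, -3, -1, 0, 0, 0, 0, 0, 0, 0, 0, 0, 0, 0, 0]
60 dark [253, 255, 255, 255, 255, 255, 255, 255, 255, 255, 254, 254, 254, 245, 245, 227, 246, 246, 253, 254, 253, 246, 246, 248, 248, 255, 255, 255, 255, 255, 255]
   red [0, 0, 0, 0, 0, 0, 0, 0, 0, 0, 0, 0, 0, -1, -2, -2, 0, 0, 0, 0, -1, 0, -1, 0, 0, 0, 0, 0, 0, 0, 0]
56 dark [254, 254, 255, 255, 255, 255, 255, 255, 255, 254, 254, 254, 254, 249, 227, 227, 245, 245, 253, 253, 254, 254, 252, 253, 253, 255, 255, 255, 255, 255, 255]
   red [0, 0, 0, 0, 0, 0, 0, 0, 0, 0, -1, 0, -1, -1, -2, -2, -2, -2, 0, 0, 0, 0, -1, 0, 0, 0, -1, 0, 0, 0, 0]
```

The centre line is at 0.25, the knob at 0.253 and the rider at 0.247, with no red showing on either side, so they are aligned. Now the button.

Request:
send_rows:
  series:
    - {"ax": 0,"ay": 0,"az": 0,"dx": 0,"dy": -4,"dz": 0,"hand": 1}
    - {"ax": 0,"ay": 0,"az": 0,"dx": 0,"dy": -8,"dz": 0,"hand": 1}
    - {"ax": 0,"ay": 0,"az": 0,"dx": 0,"dy": -12,"dz": 0,"hand": 1}
    - {"ax": 0,"ay": 0,"az": 0,"dx": 0,"dy": -16,"dz": 0,"hand": 1}
    - {"ax": 0,"ay": 0,"az": 0,"dx": 0,"dy": -18.5,"dz": 0,"hand": 1}
    - {"ax": 0,"ay": 0,"az": 0,"dx": 0,"dy": -19.6,"dz": 0,"hand": 1}
    - {"ax": 0,"ay": 0,"az": 0,"dx": 0,"dy": -19.6,"dz": 0,"hand": 1}
    - {"ax": 0,"ay": 0,"az": 0,"dx": 0,"dy": -19.6,"dz": 0,"hand": 1}

```text
clock: 12.1
eef_pos: [497.4, -253.5, 200.3]
tool_rot: [3.14, -0.001, -3.139]
force: [0.2, -0.4, -0.4]
width: -0.1
gripper_force: 0.0
```

Run:
```python
from m import *
W=get_image("wrist");T=get_image("top")
for n,im,b in(("W",W,(150,120,420,330)),("T",T,(325,220,370,265))):
    c,s,m=blob(im,(45,100,40),(85,255,255),b)
    v=cv2.cvtColor(np.ascontiguousarray(im["pixels"]),cv2.COLOR_RGB2HSV)[:,:,2];hi=np.percentile(v[m],95)
    q=np.argwhere(m&(v>.85*hi))[:,::-1].mean(0)
    print(n,c,s,q,[onz(im,q,z)[0,:2].round(1) for z in(36,40,44,48)])
st=read_state();print(st["eef_pos"])
print("tip px at z",[(z,proj(W,[(538-11,-256,z)]).round()) for z in(40,)])
to((538,-256,60))
```

```text
W [276.08221226 218.00747384] [262 204  29  29 669] [276.11818182 219.02272727] [array([ 543.4, -252.9]), array([ 541.9, -252.9]), array([ 540.5, -252.9]), array([ 539. , -252.9])]
T [345.55357143 239.41071429] [341 236  10   7  56] [345.73076923 239.53846154] [array([ 544.4, -257.4]), array([ 544. , -256.7]), array([ 543.6, -256. ]), array([ 543.1, -255.3])]
[ 497.53019456 -253.45449044  200.57863878]
tip px at z [(40, array([[273., 205.]]))]
d cm [-4.05 -0.29 14.06] rot [ 0.0015 -0.0002  0.0035] at [ 497.5 -253.5  200.6] [ 3.14  -0.    -3.138] 12.2
```

Request:
send_rows:
  series:
    - {"ax": 0,"ay": 0,"az": 0,"dx": -2,"dy": 0,"dz": 2,"hand": 1}
    - {"ax": 0,"ay": 0,"az": 0,"dx": -4.4,"dy": -0.1,"dz": 5,"hand": 1}
    - {"ax": 0,"ay": 0,"az": 0,"dx": -4.4,"dy": -0.1,"dz": 9,"hand": 1}
    - {"ax": 0,"ay": 0,"az": 0,"dx": -4.4,"dy": -0.1,"dz": 12,"hand": 1}
    - {"ax": 0,"ay": 0,"az": 0,"dx": -4.4,"dy": -0.1,"dz": 14,"hand": 1}
    - {"ax": 0,"ay": 0,"az": 0,"dx": -4.4,"dy": -0.1,"dz": 15,"hand": 1}
    - {"ax": 0,"ay": 0,"az": 0,"dx": -4.4,"dy": -0.1,"dz": 15.5,"hand": 1}
    - {"ax": 0,"ay": 0,"az": 0,"dx": -4.4,"dy": -0.1,"dz": 15.5,"hand": 1}

```text
clock: 13.0
eef_pos: [541.4, -256.5, 45.9]
tool_rot: [3.141, 0.0, -3.141]
force: [0.0, -1.0, 0.2]
width: -0.1
gripper_force: 0.0
```

Run:
```python
from m import *
W=get_image("wrist");S=get_image("side");st=read_state();e=st["eef_pos"];print(e,st["force"])
for im,b in((W,(150,120,420,330)),(S,(265,140,310,180))):
    try:print(blob(im,(45,100,40),(85,255,255),b)[:2])
    except Exception:print("none")
for z in(32,38,42,46):
  t=np.arange(0,6.28,.1);c=np.c_[541.5+14*np.cos(t),-254.5+14*np.sin(t),0*t+z];q=proj(W,c);print(z,q.min(0).round(1),q.max(0).round(1))
print("W tip bottom row ~248 col 276; S:",proj(S,[(e[0],e[1],e[2]+24)]))
```

```text
[ 541.96523688 -257.1718332    46.83533153] [ 0.54029717 -0.32453667  0.32718619]
(array([283.79113573, 233.83767313]), array([ 256,  212,   54,   48, 1805], dtype=int32))
(array([283.58108108, 157.81081081]), array([279, 154,  10,   9,  74], dtype=int32))
32 [254.9 210.9] [302.9 255.4]
38 [254.3 214.4] [303.7 260.1]
42 [253.8 216.8] [304.3 263.3]
46 [253.3 219.4] [304.9 266.7]
W tip bottom row ~248 col 276; S: [[282.1950993 150.328036 ]]
```

Request:
send_rows:
  series:
    - {"ax": 0,"ay": 0,"az": 0,"dx": 0,"dy": 0.3,"dz": 0.6,"hand": 1}
    - {"ax": 0,"ay": 0,"az": 0,"dx": 0,"dy": 0.3,"dz": 1.2,"hand": 1}
    - {"ax": 0,"ay": 0,"az": 0,"dx": 0,"dy": 0.3,"dz": 1.8,"hand": 1}
    - {"ax": 0,"ay": 0,"az": 0,"dx": 0,"dy": 0.3,"dz": 2.2,"hand": 1}
    - {"ax": 0,"ay": 0,"az": 0,"dx": 0,"dy": 0.3,"dz": 2.2,"hand": 1}

```text
clock: 13.6
eef_pos: [541.3, -253.8, 23.7]
tool_rot: [3.141, 0.0, -3.141]
force: [-1.1, 1.3, 3.9]
width: -0.4
gripper_force: 2.3
```

Request:
send_rows:
  series:
    - {"ax": 0,"ay": 0,"az": 0,"dx": 0,"dy": 0,"dz": 0.2,"hand": 1}
    - {"ax": 0,"ay": 0,"az": 0,"dx": 0,"dy": 0,"dz": 0.4,"hand": 1}
    - {"ax": 0,"ay": 0,"az": 0,"dx": 0,"dy": 0,"dz": 0.4,"hand": 1}

```text
clock: 13.9
eef_pos: [541.4, -253.9, 23.1]
tool_rot: [3.141, 0.001, -3.142]
force: [-5.8, 4.0, 30.1]
width: 0.2
gripper_force: 14.5
```

Run:
```python
from m import *
W=get_image("wrist");S=get_image("side");st=read_state();print(st["eef_pos"],st["force"],st["width"])
for im,b in((W,(150,120,420,330)),(S,(265,140,310,180))):
    try:print(blob(im,(45,100,40),(85,255,255),b)[:2])
    except Exception:print("none")
for z in(34,38,40,44):
  t=np.arange(0,6.28,.1);c=np.c_[541.5+14*np.cos(t),-253+14*np.sin(t),0*t+z];q=proj(W,c);print(z,q.min(0).round(1),q.max(0).round(1))
```

```text
[ 541.39277262 -253.92868272   23.04425231] [-5.94895433  4.07001487 28.65929295] -0.22077877254755052
(array([278.61494253, 243.12315271]), array([ 249,  227,   59,   35, 1218], dtype=int32))
(array([284.62068966, 159.86206897]), array([280, 156,   9,   7,  29], dtype=int32))
34 [249.9 226.9] [304.5 276.6]
38 [249.2 229.9] [305.1 280.6]
40 [248.9 231.4] [305.5 282.6]
44 [248.3 234.7] [306.2 286.9]
```

Request:
send_rows:
  series:
    - {"ax": 0,"ay": 0,"az": 0,"dx": 0,"dy": 0,"dz": -0.4,"hand": 1}
    - {"ax": 0,"ay": 0,"az": 0,"dx": 0,"dy": 0,"dz": -0.6,"hand": 1}
    - {"ax": 0,"ay": 0,"az": 0,"dx": 0,"dy": 0,"dz": -0.6,"hand": 1}

```text
clock: 14.3
eef_pos: [541.3, -253.9, 26.0]
tool_rot: [3.141, 0.001, -3.141]
force: [0.4, 1.2, 3.9]
width: -0.1
gripper_force: 1.7
```

Request:
send_rows:
  series:
    - {"ax": 0,"ay": 0,"az": 0,"dx": 0,"dy": 0,"dz": -0.3,"hand": 1}
    - {"ax": 0,"ay": 0,"az": 0,"dx": 0,"dy": 0,"dz": -0.3,"hand": 1}

```text
clock: 14.5
eef_pos: [541.3, -254.0, 28.7]
tool_rot: [3.142, 0.0, -3.141]
force: [0.9, 1.1, 2.5]
width: 0.2
gripper_force: 0.9
```

Request:
send_rows:
  series:
    - {"ax": 0,"ay": 0,"az": 0,"dx": 0,"dy": 0,"dz": -0.3,"hand": 1}
    - {"ax": 0,"ay": 0,"az": 0,"dx": 0,"dy": 0,"dz": -0.3,"hand": 1}

```text
clock: 14.7
eef_pos: [540.6, -254.5, 31.6]
tool_rot: [-3.141, -0.001, 3.141]
force: [-0.0, -0.1, -0.3]
width: 0.2
gripper_force: 0.0
```

The button went fully down: it bottomed out at 30 N after about 6 mm of spring travel. It then came back up as the finger rose. I'll retreat and recheck the lever.

Request:
send_rows:
  series:
    - {"ax": 0,"ay": 0,"az": 0,"dx": 0,"dy": 0,"dz": -3,"hand": 1}
    - {"ax": 0,"ay": 0,"az": 0,"dx": 0,"dy": 0,"dz": -7,"hand": 1}
    - {"ax": 0,"ay": 0,"az": 0,"dx": 1,"dy": 1,"dz": -11,"hand": 1}
    - {"ax": 0,"ay": 0,"az": 0,"dx": 2.5,"dy": 3,"dz": -15,"hand": 1}
    - {"ax": 0,"ay": 0,"az": 0,"dx": 4.4,"dy": 6,"dz": -17,"hand": 1}
    - {"ax": 0,"ay": 0,"az": 0,"dx": 4.4,"dy": 10,"dz": -17,"hand": 1}
    - {"ax": 0,"ay": 0,"az": 0,"dx": 4.4,"dy": 14,"dz": -17,"hand": 1}
    - {"ax": 0,"ay": 0,"az": 0,"dx": 4.4,"dy": 18,"dz": -17,"hand": 1}
    - {"ax": 0,"ay": 0,"az": 0,"dx": 4.4,"dy": 19.4,"dz": -17,"hand": 1}
    - {"ax": 0,"ay": 0,"az": 0,"dx": 4.4,"dy": 19.4,"dz": -17,"hand": 1}

```text
clock: 15.7
eef_pos: [496.8, -57.8, 201.5]
tool_rot: [3.141, -0.001, -3.137]
force: [0.0, -0.0, 0.3]
width: 0.3
gripper_force: 0.0
```

```bash
python3 chk.py
python3 - <<'E'
from m import *
S=get_image("side");print(blob(S,(45,100,40),(85,255,255),(265,140,310,180))[:2]);print(read_state()["eef_pos"])
E
```

```text
knob [514.7 -36.1] n 445 736 r 94.8 ang 0.2532
68 dark [254, 255, 255, 255, 255, 255, 255, 255, 255, 255, 254, 255, 254, 247, 247, 226, 241, 241, 254, 254, 254, 254, 255, 255, 255, 255, 255, 255, 255, 255, 255]
   red [0, 0, 0, -1, -1, -1, -8, -32, -32, -49, -63, -63, -70, -65, -65, -69, -70, -70, -71, -70, -56, -55, -53, -53, -49, -11, -6, -1, -1, 0, 0]
64 dark [252, 255, 255, 255, 255, 255, 255, 255, 255, 255, 254, 254, 254, 247, 226, 226, 241, 241, 253, 254, 253, 248, 248, 248, 254, 254, 255, 255, 255, 255, 255]
   red [0, 0, 0, 0, 0, 0, 0, 0, 0, 0, 0, 0, 0, -1, -9, -9, -3, -3, 0, 0, 0, 0, 0, 0, 0, 0, 0, 0, 0, 0, 0]
60 dark [252, 255, 255, 255, 255, 255, 255, 255, 255, 254, 254, 254, 254, 251, 231, 231, 241, 241, 253, 253, 253, 247, 247, 249, 254, 254, 255, 255, 255, 255, 255]
   red [0, 0, 0, 0, 0, 0, 0, 0, 0, 0, 0, 0, -1, -1, -1, -1, -1, -1, -1, 0, 0, -1, -1, 0, 0, 0, 0, 0, 0, 0, 0]
56 dark [254, 255, 255, 255, 255, 255, 255, 255, 255, 254, 254, 254, 251, 251, 230, 230, 234, 234, 253, 254, 254, 251, 251, 252, 252, 255, 255, 255, 255, 255, 255]
   red [0, 0, 0, 0, 0, 0, 0, 0, 0, 0, 0, 0, 0, 0, -1, -1, -2, -1, -1, 0, 0, 0, 0, 0, 0, 0, 0, 0, 0, 0, 0]
(array([283.63888889, 157.70833333]), array([279, 154,  10,   9,  72], dtype=int32))
[496.86212608 -61.64069726 201.55153261]
```

The lever is still at 0.25, the button is back up and the arm is clear.

```bash
python3 -c "
from cell import finish_job
print(finish_job())"
```

```text
the job is handed in; nothing more can be done
None
```

Job handed in at about 16 s: the lever was pushed to the rider (about 0.25 rad for both, well within half a division), and the green button was then pressed right down and came back up; I did not re-measure the bystanders at the end.

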